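# Fit the cutter in the arch trimmer's taper spindle

## Robot

A 6-joint arm with a two-finger parallel gripper is mounted at the origin on a cart in front of the work surface, level with it; the furniture and walls round the work are solid. World frame = base frame: x ahead of the robot, y to its left, z up, the work surface at z = 0. Lengths are in m, angles in degrees, forces in N, time in s.
With the tool pointing down it reaches from about 0.4 to 0.825 m from the base axis. Payload 7 kg.
Tool frame: the origin (TCP) lies midway between the tips of the shut fingers; the grasp point (between the pads) lies 19 mm behind it; z points along the fingers, y is the line along which they close (so a half turn about z gives the same grasp; the last joint's range is limited). The gripper opens to 88 mm and grips with 3 to 60 N. Pads are 19 mm wide; open, the fingers measure 130 mm over their backs; the gripper's body (78 mm by 193 mm) begins 47 mm behind the grasp point.
Start: joints at [80.621, 20.546, 0.682, 0, -70.136, -16.507], TCP at [0.295, 0.607, 0.227] pointing down, gripper open.
Joint ranges: [-176.03, 176.03], [-82.01, 121.73], [-58.28, 71.71], [-173.87, 95.51], [-174.79, -0.11], [-173.66, 173.66]. Speed limits (degrees/s): [136.94, 136.94, 172.46, 180, 180, 180].

## Interface

Orientations are given as [roll, pitch, yaw] about the fixed x, y, z axes, in that order (R = Rz(yaw) Ry(pitch) Rx(roll)).
In Python, from plant import telemetry, viewer, workorder gives the robot as it stands. The module is installed in compiled form; this text tells all that it offers.
- The arm moves only by the tool carry_out, never from a script. Its argument "rows" is a list of rows, each a list of 6 numbers: the shift along the tool's x, y, z in m, then the turn, a rotation vector about the tool's x, y, z in rad. In form: [[tx, ty, tz, ax, ay, az], ...]. A call has 1 to 8 rows; each row is the pose to reach, as a shift and turn from the pose commanded when the call began, along the tool's axes at that moment; what a row does not reach only later rows make up. A row lasts 1/8 s, in which the tool goes at most 62.5 mm and 10.7 degrees, less where a joint would pass 70% of its speed; a pose out of reach is approached as far as the arm can. A call with a gripper value outside its range is refused whole. "grip" is the gripper's target within -1 to 1 (fully open at 1, half-way at 0, shut at -1), set as the call begins (left out, the last holds). The fingers move at their own pace and stop on an object; the grip force is fixed at half the most. Time passes only in rows, so rows that repeat a pose let the fingers close. It gives the time, the measured TCP pose, the force, the opening and the grip force at its end, in the units of the state.
- telemetry.get_obs(): the state, without advancing time (a new reading comes with each control period).
- viewer.snapshot(name): name is "side" or "top" or "wrist"; returns the picture (384x512x3 uint8, red, green, blue); there is no depth.
- viewer.camera_info(name): a dict with "intrinsics" (3x3 intrinsics, pixels), "k1" (the pictures are not rectified: a ray, as slopes to the right and down, at radius r is drawn at 1 + k1 r^2 times it, then the intrinsics apply), "extrinsics" (4x4, takes a point from camera to world coordinates); the wrist camera has in their place "tool_from_camera" (4x4, takes a point from camera to tool coordinates, whose origin is the TCP and whose axes are the flange's). Camera axes: x right, y down, z forward; pixel columns grow to the right and rows downward; lengths in m; the calibration is good to about 2 mm. A picture is of the moment at which its call begins: read the wrist's pose just before it. camera_info takes no time and is no camera call.
- workorder.close_job(): hands the job in; it is judged then, once.
The state is a dict: "clock": time; "joint_pos": joint angles; "qvel": joint speeds; "tau": joint torques, N m; "tool_pos": TCP position; "orientation": TCP orientation; "force": force on the tool from outside, world axes, zero at the start; "moment": the same for the moment, N m; "opening": finger opening in m; "gripper_force": force on a finger pad.
Only numpy, scipy, OpenCV 4.12 (cv2) and the standard library are available. Lean on these libraries where they do the work, as an engineer would, in place of code of your own. Each camera call takes 0.05 s, during which the arm holds its last target. There are 200 camera calls.

## Task

Take the long straight-sided cutter out of the wooden stand, set its tapered shank upright in the spindle of the arch trimmer and let go; it will stand a few millimetres proud. Then pick up the brass drift and tap the top of the cutter with it until the taper has locked and the cutter's collar is fully down on the spindle nose. Stand the drift upright on the worktop again, leave the short cutter in the stand, and do not disturb the other things on the bench.

Things in the scene. Friction and masses are not known exactly. Their poses are not given: they have to be found in the camera images.
- long_cutter: the cutter to fit (steel, 90 g): straight fluted head, round collar, tapered shank. Origin: centre of the collar's underside; z along the axis towards the head. Shank: 18 mm diameter at z = 0, 16.2 mm at -36, bevelled to 11 mm at its end, -42; collar 30 mm diameter, z = 0 to 6; head 16 mm diameter, z = 6 to 46, flat top. It starts upright in an outer hole of the stand, collar on its top
- short_cutter: the spare, to be left in the other outer hole of the stand: same shank and collar, but a short bud-shaped head, 26 mm diameter at the widest and ending 31 mm above the collar's underside. Origin as for the long cutter.
- cutter_stand: fixed wooden block, 56 x 160 x 44 mm (x, y, z), origin at the centre of its underside; three through holes of 21 mm on its y axis at y = -52, 0 and +52 mm. The two cutters stand in the outer holes (either way round), the middle one is empty.
- trimmer: arch trimmer: fixed white bench machine, 160 x 150 mm (x, y) with a steel table whose top is 72 mm above the worktop; origin at the centre of its underside, its front with the knob looks to its -x. In the middle of the table is a round dust well, 62 mm across, from which the upright spindle rises.
- spindle_nose (a point): centre of the flat face of the spindle nose (36 mm diameter, 88 mm above the worktop, 16 mm above the table), where the tapered bore opens: 17.7 mm wide, 50 mm deep, same taper as the shank. A cutter set in lightly stops with its collar about 6 mm above this face and stands by itself; each extra 4 N of push or tap drives it about 1 mm deeper and it stays; at 17 to 26 N the collar stops on the nose
- drift: the knock-in drift: upright round brass bar 22 mm in diameter with a white nylon striking face at its foot (30 mm diameter, the lowest 18 mm), 110 mm tall overall, 0.32 kg. Origin at the centre of the flat striking face, z up along the bar.
- plaster_model: bystander: plaster dental model, 59 x 76 x 35 mm, standing on the worktop; origin at its underside.
- fluid_dropper: bystander: small dropper bottle, 35 mm wide, 100 mm tall, standing on the worktop; origin at its underside.
- jar: bystander: white lidded jar, 66 mm wide, 64 mm tall, standing on the worktop; origin at its underside.
Things that resemble listed ones, but are neither listed nor needed, are in the scene too. What is shaped like the long_cutter but blue is not meant.

How it is judged:
By the outcome, as a careful person would: the job done as asked, in the order asked, and still so for the second after the job is handed in, with the robot touching nothing.
It also fails if it takes over 64 s, if anything falls off the work surface, if the arm or the gripper's body presses on something with over 40 N, if the wrist force passes 120 N, or if a joint passes its speed limit or range.

## Working session

There is one attempt and no reset: what is moved stays moved. The work goes in short steps, Python scripts to look and compute and a tool call to move; the robot and the scene stay as the last step left them, time stands still between calls to the robot, and variables do not carry over. Pictures are saved under pics/ and viewed, at most 10 in all, crops included, and the job is handed in when it is done.

Besides the shell and the picture viewer there is one more tool, called after "Call:" as name(argument=value, ...), one argument or row to a line, values as JSON. carry_out: Moves the arm, as the interface text tells. Its arguments: {"type":"object","properties":{"rows":{"type":"array"},"grip":{"type":"number"}},"required":["rows"]}

```bash
mkdir -p pics; cat > h.py <<'E'
import numpy as np, cv2
from plant import telemetry, viewer, workorder
from scipy.spatial.transform import Rotation as R
def Tool(o=None):
    o=o or telemetry.get_obs(); T=np.eye(4); T[:3,:3]=R.from_euler('xyz',o['orientation'],degrees=True).as_matrix(); T[:3,3]=o['tool_pos']; return T
def cam(n):
    c=viewer.camera_info(n); E=np.array(c['extrinsics']) if 'extrinsics' in c else Tool()@np.array(c['tool_from_camera'])
    return np.array(c['intrinsics']),c['k1'],E
def ray(C,u,v):
    K,k1,E=C; d=np.array([(u-K[0,2])/K[0,0],(v-K[1,2])/K[1,1]]); s=d.copy()
    for _ in range(30): s=d/(1+k1*(s@s))
    r=E[:3,:3]@np.array([s[0],s[1],1]); return E[:3,3],r/np.linalg.norm(r)
def onz(C,u,v,z):
    o,r=ray(C,u,v); return o+r*(z-o[2])/r[2]
def tri(C1,p1,C2,p2):
    A=0;b=0
    for C,p in((C1,p1),(C2,p2)):
        o,r=ray(C,*p); M=np.eye(3)-np.outer(r,r); A=A+M; b=b+M@o
    return np.linalg.solve(A,b)
def proj(C,P):
    K,k1,E=C; q=np.linalg.inv(E)@np.append(P,1); s=q[:2]/q[2]; s=s*(1+k1*(s@s)); return K[0,0]*s[0]+K[0,2],K[1,1]*s[1]+K[1,2]
def snap(n,f=None):
    C=cam(n); im=viewer.snapshot(n)[:,:,::-1].copy()
    if f: cv2.imwrite('pics/'+f,im)
    return C,im
def shift(target,o=None):
    T=Tool(o); return T[:3,:3].T@(np.array(target)-T[:3,3])
E
python3 - <<'E'
from h import *
ims=[]
for n in('side','top','wrist'):
    C,im=snap(n,n+'0.png'); print(n,np.round(C[0],1).tolist(),C[1],np.round(C[2],3).tolist())
    ims.append(im)
cv2.imwrite('pics/top0b.png',cv2.resize(ims[1],(800,600)));cv2.imwrite('pics/side0b.png',cv2.resize(ims[0],(800,600)))
o=telemetry.get_obs();print(o)
E
```

```text
side [[388.9, 0.0, 254.7], [0.0, 388.9, 193.0], [0.0, 0.0, 1.0]] -0.07926324161642691 [[-0.994, -0.057, 0.095, 0.447], [-0.11, 0.413, -0.904, 1.061], [0.012, -0.909, -0.416, 0.506], [0.0, 0.0, 0.0, 1.0]]
top [[492.2, 0.0, 260.9], [0.0, 492.2, 188.3], [0.0, 0.0, 1.0]] -2.4401147366821985e-05 [[-0.027, -0.987, 0.158, 0.376], [-1.0, 0.028, 0.003, 0.163], [-0.007, -0.158, -0.987, 1.16], [0.0, 0.0, 0.0, 1.0]]
wrist [[289.3, 0.0, 257.0], [0.0, 289.3, 197.4], [0.0, 0.0, 1.0]] -0.06634456410542575 [[-0.436, -0.872, -0.221, 0.353], [-0.9, 0.424, 0.104, 0.578], [0.002, 0.244, -0.97, 0.384], [0.0, 0.0, 0.0, 1.0]]
{'clock': 0.15, 'joint_pos': array([ 8.06214491e+01,  2.05831134e+01,  6.45093129e-01, -1.29991066e-02,
       -7.01365355e+01, -1.65077384e+01]), 'qvel': array([ 0.06351208, -0.1931538 ,  0.16706359,  0.03667816, -0.06422124,
       -0.04164959]), 'tau': array([-9.81419362e-04, -5.83273816e+01,  2.93288630e+01,  7.00121507e+00,
        8.76832288e-03, -1.16134966e-04]), 'tool_pos': array([0.2945583 , 0.6069203 , 0.22582501]), 'orientation': array([ 1.79925045e+02, -9.46851289e-03, -2.58907079e+01]), 'force': array([0.78561344, 0.4947258 , 0.06727015]), 'moment': array([ 0.00465982, -0.01157276,  0.02003936]), 'gripper_force': 0.0, 'opening': 0.0873631667456895}
```

View pics/top0b.png

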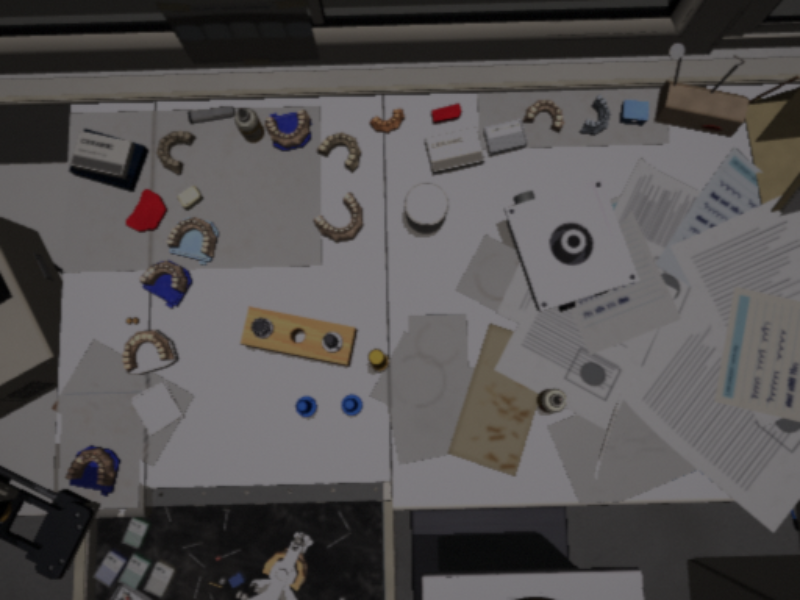

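View pics/side0b.png

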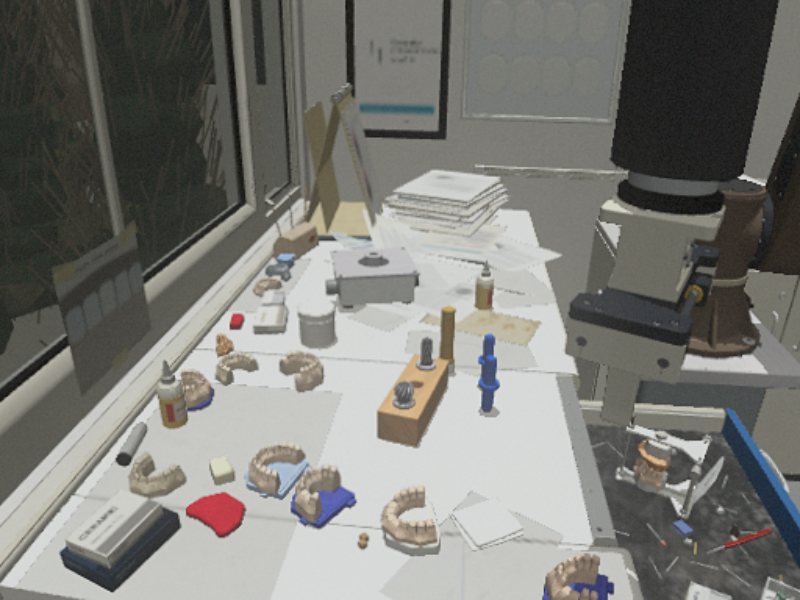

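Top view (800x600 scale): stand at (298,335), with cutters at (262,327) and (331,341), drift at (377,358), trimmer spindle at (572,243). Two blue lookalikes are at (306,406) and (352,404). In the side view, the near cutter (404,393) is bud-shaped. The far one (427,350) is straight and steel, so it is the long cutter, at top-view (331,341). I'll confirm that in one crop.

```bash
python3 - <<'E'
from h import *
s=cv2.imread('pics/side0.png');t=cv2.imread('pics/top0.png')
a=cv2.resize(s[190:290,235:325],None,fx=4.4,fy=4.4,interpolation=3)
b=cv2.resize(t[190:250,150:250],None,fx=4,fy=4,interpolation=3);b2=cv2.resize(t[115:205,320:410],None,fx=2.2,fy=2.2,interpolation=3)
W=np.zeros((440,800,3),np.uint8);W[:a.shape[0],:396]=a;W[:240,400:800]=b;W[240:438,400:598]=b2
cv2.imwrite('pics/crop1.png',W)
C=cam('top')
m=lambda u,v,z:print(np.round(onz(C,u*.64,v*.64,z),3))
m(262,327,.075);m(331,341,.09);m(377,358,.11);m(572,243,.088)
for p in((248,308),(356,324)): m(*p,.044)
for n,p in dict(sp=(572,243),).items(): pass
E
```

```text
[0.509 0.374 0.075]
[0.484 0.275 0.09 ]
[0.457 0.21  0.11 ]
[ 0.615 -0.07   0.088]
[0.541 0.401 0.044]
[0.513 0.243 0.044]
```

View pics/crop1.png

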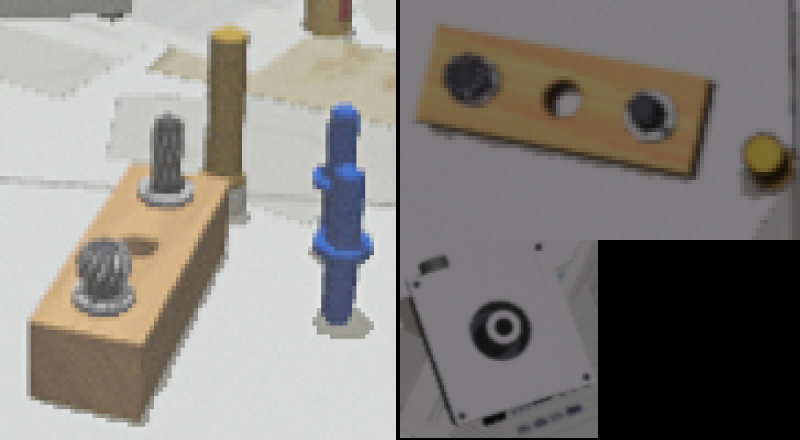

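The crop confirms it: the straight steel head is in the stand's drift-side hole (top view 331,341), the bud-headed one is in the other hole, and the blue lookalikes are separate. The trimmer spindle is ringed by its well. I'll move above the cutter with the fingers closing across the stand.

Call:
carry_out(
  rows=[
    [0.04,0.027,0,0,0,0.17],
    [0.08,0.054,0,0,0,0.34],
    [0.12,0.081,0,0,0,0.51],
    [0.16,0.108,0,0,0,0.68],
    [0.2,0.135,0,0,0,0.85],
    [0.24,0.162,0,0,0,1.02],
    [0.28,0.189,0,0,0,1.19],
    [0.315,0.216,0,0,0,1.36],
  ],
  grip=1,
)

```text
clock: 1.15
tool_pos: [0.4844, 0.2738, 0.2265]
orientation: [180.0, -0.0, -104.1]
force: [0.6, 0.6, -0.3]
opening: 0.0881
gripper_force: 0.0
```

Call:
carry_out(
  rows=[
    [0,0,0,0,0,0],
    [0,0,0,0,0,0],
  ],
)

```text
clock: 1.4
tool_pos: [0.4838, 0.2753, 0.2265]
orientation: [180.0, 0.0, -103.8]
force: [0.2, 0.2, -0.4]
opening: 0.0873
gripper_force: 0.0
```

```bash
python3 - <<'E'
from h import *
C,im=snap('wrist','w1.png');o=telemetry.get_obs();print(o['clock'],o['tool_pos'],o['orientation'],o['joint_pos'])
for P in((.484,.275,.09),(.509,.374,.075),(.457,.21,.11),(.484,.275,.05)): print(np.round(proj(C,P),1))
E
```

```text
1.45 [0.48361946 0.2758017  0.22647492] [ 1.79992467e+02  3.74114790e-03 -1.03742734e+02] [ 4.98412348e+01  9.45048506e+00 -1.44315772e+01 -9.19806015e-03
 -6.61179387e+01 -6.35802450e+01]
[256.3 189.4]
[255.8 270.8]
[267.9 120.5]
[256.4 182. ]
```

View pics/w1.png

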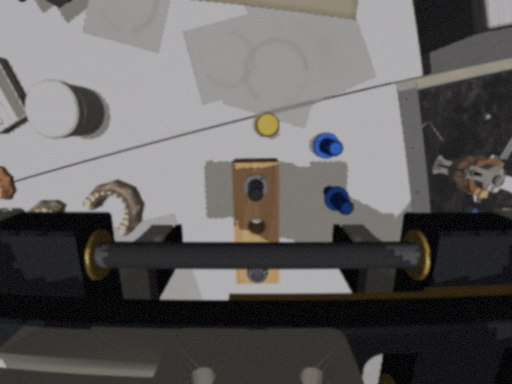

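The wrist view shows the stand at (256,220), long cutter at (256,186), short one at (258,274) and drift top at (267,125). I'll refine with masks.

```bash
python3 - <<'E'
from h import *
im=cv2.imread('pics/w1.png');C=cam('wrist');Ct=cam('top');t=cv2.imread('pics/top0.png')
def blob(im,box,f):
    x0,y0,x1,y1=box;s=im[y0:y1,x0:x1].astype(int);m=f(s).astype(np.uint8)
    n,l,st,c=cv2.connectedComponentsWithStats(m);k=1+st[1:,4].argmax()
    return c[k]+[x0,y0],st[k]+np.array([x0,y0,0,0,0])
yel=lambda s:(s[...,2]-s[...,0]>60)
print('drift w',d:=blob(im,(245,105,290,145),yel))
print('drift t',e:=blob(t,(230,215,255,245),lambda s:(s[...,2]-s[...,0]>70)))
print(np.round(onz(C,*d[0],.11),4),np.round(onz(Ct,*e[0],.11),4),np.round(tri(C,d[0],Ct,e[0]),4))
gray=lambda s:(s.max(2)-s.min(2)<25)
print('col w',c:=blob(im,(240,170,272,206),gray));print('col t',g:=blob(t,(195,205,228,234),gray))
for z in(.05,):
  x=c[1];u=x[0]+x[2]/2-.5; v=x[1]+x[2]/2-.5; print('w',onz(C,u,v,z))
  x=g[1];u=x[0]+x[2]/2-.5; print('t',onz(Ct,u,x[1]+x[3]/2-.5,z))
dk=lambda s:(s.max(2)<70)
print('head w',c:=blob(im,(240,172,272,204),dk),onz(C,*c[0],.085))
wood=lambda s:(s[...,2]-s[...,0]>40)
print('stand',blob(im,(225,150,290,225),wood))
cv2.imwrite('pics/w1c.png',np.hstack([cv2.resize(im[100:210,225:305],None,fx=5,fy=5,interpolation=0),cv2.resize(t[190:245,180:254],(400,550),interpolation=0)[:, :]]))
E
```

```text
drift w (array([266.91304348, 124.14402174]), array([256, 114,  22,  21, 368]))
drift t (array([240.38297872, 227.91489362]), array([237, 224,   8,   8,  47]))
[0.4585 0.2134 0.11  ] [0.46  0.212 0.11 ] [0.4591 0.2125 0.118 ]
col w (array([255.19923372, 186.27777778]), array([243, 174,  25,  27, 522]))
col t (array([212.16541353, 218.54887218]), array([206, 213,  13,  13, 133]))
w [0.4865268  0.27972938 0.05      ]
t [0.48676334 0.27865796 0.05      ]
head w (array([255.14035088, 189.62105263]), array([248, 179,  16,  22, 285])) [0.48533497 0.27650625 0.085     ]
stand (array([255.5536832 , 192.96533462]), array([ 233,  161,   46,   64, 2077]))
```

View pics/w1c.png

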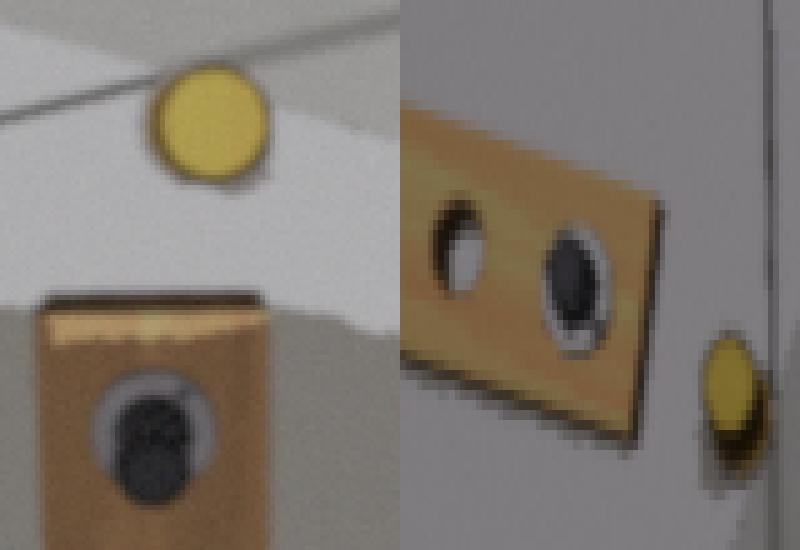

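Call:
carry_out(
  rows=[
    [-0.004,-0.002,0.04,0,0,0],
    [-0.004,-0.002,0.08,0,0,0],
    [-0.004,-0.002,0.11,0,0,0],
    [-0.004,-0.002,0.14,0,0,0],
    [-0.004,-0.002,0.16,0,0,0],
    [-0.004,-0.002,0.17,0,0,0],
    [-0.004,-0.002,0.17,0,0,0],
  ],
)

```text
clock: 2.33
tool_pos: [0.4863, 0.2792, 0.0561]
orientation: [180.0, -0.1, -103.7]
force: [-0.5, 0.1, 0.2]
opening: 0.0878
gripper_force: 0.0
```

Call:
carry_out(
  rows=[
    [0,0,0,0,0,0],
    [0,0,0,0,0,0],
    [0,0,0,0,0,0],
    [0,0,0,0,0,0],
    [0,0,0,0,0,0],
    [0,0,0,0,0,0],
    [0,0,0,0,0,0],
    [0,0,0,0,0,0],
  ],
  grip=-1,
)

```text
clock: 3.32
tool_pos: [0.4867, 0.2788, 0.0565]
orientation: [180.0, -0.0, -103.8]
force: [-0.3, -0.2, 1.2]
opening: 0.0153
gripper_force: 30.0
```

Call:
carry_out(
  rows=[
    [0,0,-0.01,0,0,0],
    [0,0,-0.03,0,0,0],
    [0,0,-0.06,0,0,0],
    [0,0,-0.1,0,0,0],
    [0,0,-0.14,0,0,0],
    [0,0,-0.165,0,0,0],
    [0,0,-0.165,0,0,0],
  ],
)

```text
clock: 4.2
tool_pos: [0.4875, 0.2795, 0.2245]
orientation: [-179.9, 0.2, -103.8]
force: [-0.7, -0.4, -1.2]
opening: 0.0154
gripper_force: 30.0
```

```bash
python3 - <<'E'
from h import *
t=cv2.imread('pics/top0.png');C=cam('top')
s=t[115:205,320:410];g=cv2.cvtColor(s,cv2.COLOR_BGR2GRAY)
m=(g<70).astype(np.uint8)
n,l,st,c=cv2.connectedComponentsWithStats(m)
for k in range(1,n):
    if st[k,4]>15: print(st[k]+[320,115,0,0,0],c[k]+[320,115])
# nose: bright pixels within the well
w=max(range(1,n),key=lambda k:st[k,4]*(abs(c[k]-[46,41]).max()<12));x,y,a,b,_=st[w];M=(l!=w).astype(np.uint8)[y:y+b,x:x+a]
n2,l2,s2,c2=cv2.connectedComponentsWithStats(M)
for k in range(1,n2):
    print('in',s2[k],c2[k]+[x+320,y+115],onz(C,*(c2[k]+[x+320,y+115]),.088))
print('well',onz(C,x+320+a/2-.5,y+115+b/2-.5,.072))
o=telemetry.get_obs();print(o['tool_pos'],o['opening'],o['gripper_force'],o['force'])
E
```

```text
[329 123  13   8  52] [334.44230769 125.86538462]
[324 141  21  58 114] [332.92105263 166.38596491]
[352 143  27  26 370] [364.4972973  156.45945946]
[363 151   8   8  49] [366.75510204 154.08163265]
[396 190   6   4  17] [398.35294118 191.76470588]
[357 193  11   7  44] [362.31818182 195.81818182]
in [ 0  0  9 10 36] [354.22222222 145.55555556] [ 0.63861284 -0.04503727  0.088     ]
in [18  0  9  9 35] [375.62857143 145.28571429] [ 0.63784218 -0.09279394  0.088     ]
in [  7   4  16  15 197] [366.65482234 154.09137056] [ 0.61830926 -0.07156194  0.088     ]
in [ 0 15  9 11 38] [354.13157895 165.13157895] [ 0.59405203 -0.04228759  0.088     ]
in [19 18  8  8 26] [376.11538462 165.96153846] [ 0.59077396 -0.09085877  0.088     ]
well [ 0.61877359 -0.0711291   0.072     ]
[0.48750319 0.27953104 0.22452601] 0.015449865949594604 29.999822974205017 [-0.67906789 -0.3538688  -1.16370542]
```

Call:
carry_out(
  rows=[
    [0.02,-0.014,0,0,0,0],
    [0.065,-0.044,0,0,0,0],
    [0.115,-0.078,0,0,0,0],
    [0.165,-0.112,0,0,0,0],
    [0.215,-0.146,0,0,0,0],
    [0.26,-0.177,0,0,0,0],
    [0.295,-0.2,0,0,0,0],
    [0.31,-0.211,0,0,0,0],
  ],
)

```text
clock: 5.2
tool_pos: [0.6173, -0.0747, 0.2204]
orientation: [179.9, -0.0, -103.9]
force: [0.7, 0.0, -1.3]
opening: 0.0155
gripper_force: 30.0
```

Call:
carry_out(
  rows=[
    [0,0,0,0,0,0],
    [0,0,0,0,0,0],
    [0,0,0,0,0,0],
  ],
)

```text
clock: 5.58
tool_pos: [0.6174, -0.0715, 0.2217]
orientation: [-180.0, 0.0, -103.7]
force: [0.6, -0.7, -0.5]
opening: 0.0155
gripper_force: 30.0
```

```bash
python3 - <<'E'
from h import *
C,im=snap('wrist','w2.png');o=telemetry.get_obs();print(o['clock'],o['tool_pos'],o['orientation'],o['joint_pos'],o['force'])
print(proj(C,(.6185,-.0715,.088)),proj(C,o['tool_pos']))
Cs,s=snap('side','s2.png')
T=Tool()[:3,3]
print(proj(Cs,T),proj(Cs,(.6185,-.0715,.088)))
cx,cy=map(int,proj(Cs,(.6185,-.0715,.14)))
b=cv2.resize(s[cy-50:cy+40,cx-40:cx+40],None,fx=4.27,fy=4.27,interpolation=3)
cv2.imwrite('pics/w2c.png',np.hstack([cv2.resize(im[120:296,160:352],(419,384),interpolation=3),b[:384]]))
E
```

```text
5.625 [ 0.61744576 -0.07154133  0.22176951] [-1.79988143e+02  1.15505749e-02 -1.03729168e+02] [ 1.13604158e+01  1.57313150e+01 -6.85239402e+00 -5.88498598e-03
 -6.74006553e+01 -2.50873241e+01] [-0.90443616 -0.40497037 -1.09767938]
(np.float64(255.49939667363614), np.float64(190.42467422552903)) (np.float64(256.01416669392455), np.float64(240.1712679805029))
(np.float64(238.65696619862553), np.float64(119.91988951666681)) (np.float64(238.52471378008076), np.float64(162.0405372624472))
```

View pics/w2c.png

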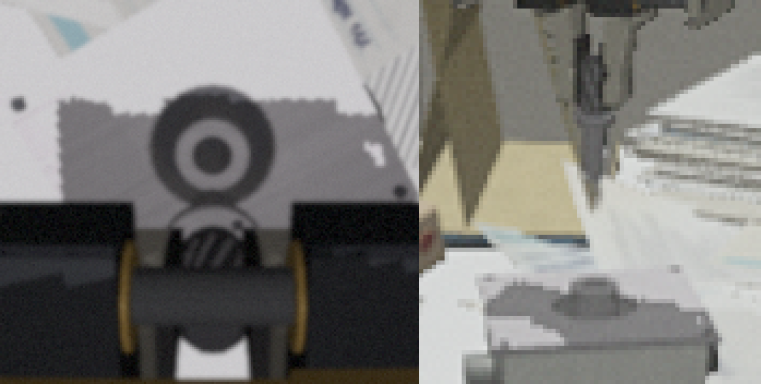

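The left crop shows the bore at about (257,190) in the wrist image, with the held collar at about (256,218). The right crop shows the cutter upright above the nose. I'll measure both.

```bash
python3 - <<'E'
from h import *
im=cv2.imread('pics/w2.png');C=cam('wrist');g=cv2.cvtColor(im,cv2.COLOR_BGR2GRAY)
x0,y0=225,155;s=g[y0:212,x0:290]
for th in(70,80,90,100):
    n,l,st,c=cv2.connectedComponentsWithStats((s<th).astype(np.uint8))
    for k in range(1,n):
        if st[k,4]>60 and st[k,2]<30: p=c[k]+[x0,y0];print(th,st[k],p,onz(C,*p,.088))
    n,l,st,c=cv2.connectedComponentsWithStats((s>=th).astype(np.uint8))
    for k in range(1,n):
        if 150<st[k,4] and st[k,2]<45: b=st[k];p=(x0+b[0]+b[2]/2-.5,y0+b[1]+b[3]/2-.5);print(' nose',th,b,p,onz(C,*p,.088))
for v in range(206,226,3): print(v,g[v,232:282].tolist())
E
```

```text
70 [ 24  28  17  16 208] [256.85096154 190.79326923] [ 0.61741753 -0.0709149   0.088     ]
 nose 70 [ 15  18  35  35 753] (np.float64(257.0), np.float64(190.0)) [ 0.61706821 -0.07169619  0.088     ]
80 [ 24  28  17  17 226] [256.87168142 190.82743363] [ 0.61740528 -0.07087457  0.088     ]
 nose 80 [ 15  19  35  33 680] (np.float64(257.0), np.float64(190.0)) [ 0.61706821 -0.07169619  0.088     ]
90 [ 23  28  18  17 247] [256.8097166  190.96761134] [ 0.61750291 -0.07074513  0.088     ]
 nose 90 [ 16  20  33  32 609] (np.float64(257.0), np.float64(190.5)) [ 0.61719383 -0.07118084  0.088     ]
100 [ 23  27  19  19 272] [256.84926471 190.86397059] [ 0.61743703 -0.07084237  0.088     ]
 nose 100 [ 16  20  33  32 545] (np.float64(257.0), np.float64(190.5)) [ 0.61719383 -0.07118084  0.088     ]
206 [117, 118, 116, 103, 89, 74, 67, 57, 57, 60, 61, 60, 58, 58, 61, 60, 66, 71, 79, 91, 95, 99, 100, 98, 95, 92, 95, 98, 101, 98, 91, 88, 76, 69, 62, 60, 56, 53, 56, 57, 56, 54, 54, 56, 62, 77, 91, 107, 116, 122]
209 [119, 120, 120, 117, 118, 113, 106, 95, 86, 74, 65, 62, 57, 61, 58, 58, 59, 54, 50, 
[... 584 characters left out ...]
9]
218 [113, 114, 117, 117, 117, 114, 116, 108, 95, 86, 77, 78, 86, 94, 103, 106, 111, 113, 115, 117, 114, 115, 114, 118, 116, 116, 116, 112, 116, 114, 116, 119, 116, 116, 115, 110, 108, 98, 87, 80, 75, 86, 101, 111, 116, 120, 120, 117, 117, 119]
221 [117, 119, 116, 118, 115, 104, 86, 84, 88, 97, 110, 116, 118, 120, 121, 121, 115, 120, 117, 118, 115, 113, 119, 116, 115, 114, 114, 116, 114, 114, 116, 117, 116, 113, 100, 84, 75, 73, 79, 98, 104, 103, 88, 82, 85, 98, 109, 113, 120, 116]
224 [96, 96, 92, 90, 78, 62, 63, 65, 71, 71, 76, 89, 104, 111, 120, 119, 113, 108, 102, 93, 77, 70, 63, 58, 53, 50, 51, 57, 60, 63, 70, 82, 91, 96, 85, 69, 60, 57, 60, 65, 71, 69, 70, 66, 61, 69, 81, 88, 96, 95]
```

```bash
python3 - <<'E'
from h import *
C=cam('wrist');T=Tool();X=T[:3,0]
a=onz(C,257.1,214.0,T[2,3]-.0065)
p=a-.015*X;print(p, 'tip edge; bore minus axis in tool:',T[:3,:3].T@(np.array([.6174,-.0709,0])-p))
for v in(213,215,216.5): print(onz(C,257.1,v,T[2,3]-.0065)-.015*X)
E
```

```text
[ 0.61720817 -0.07059123  0.21530606] tip edge; bore minus axis in tool: [ 3.04693408e-04 -1.88692411e-04  2.15306070e-01]
[ 0.61706048 -0.07119731  0.21530606]
[ 0.61735613 -0.06998404  0.21530606]
[ 0.61757857 -0.06907113  0.21530606]
```

Call:
carry_out(
  rows=[
    [0,0,0.02,0,0,0],
    [0,0,0.045,0,0,0],
    [0,0,0.065,0,0,0],
    [0,0,0.077,0,0,0],
    [0,0,0.085,0,0,0],
    [0,0,0.092,0,0,0],
    [0,0,0.098,0,0,0],
    [0,0,0.103,0,0,0],
  ],
)

```text
clock: 6.68
tool_pos: [0.6177, -0.0724, 0.1186]
orientation: [-180.0, 0.0, -103.8]
force: [-0.1, 1.8, -0.1]
opening: 0.015
gripper_force: 30.0
```

Call:
carry_out(
  rows=[
    [0,0,0.003,0,0,0],
    [0,0,0.006,0,0,0],
    [0,0,0.008,0,0,0],
    [0,0,0.009,0,0,0],
    [0,0,0.009,0,0,0],
  ],
)

```text
clock: 7.3
tool_pos: [0.6177, -0.0723, 0.1096]
orientation: [-180.0, 0.0, -103.8]
force: [-1.0, 4.6, -0.0]
opening: 0.0151
gripper_force: 30.0
```

Call:
carry_out(
  rows=[
    [-0.001,0,0.001,0,0,0],
    [-0.001,0,0.002,0,0,0],
    [-0.001,0,0.003,0,0,0],
    [-0.001,0,0.003,0,0,0],
  ],
)

```text
clock: 7.8
tool_pos: [0.6177, -0.0718, 0.1063]
orientation: [180.0, -0.0, -103.8]
force: [-0.3, 0.9, -1.7]
opening: 0.0155
gripper_force: 30.0
```

Call:
carry_out(
  rows=[
    [0,0,0.001,0,0,0],
    [0,0,0.001,0,0,0],
  ],
)

```text
clock: 8.05
tool_pos: [0.6177, -0.0718, 0.1054]
orientation: [180.0, -0.0, -103.8]
force: [-0.8, 0.2, -1.3]
opening: 0.015
gripper_force: 30.0
```

Call:
carry_out(
  rows=[
    [0,0,0.001,0,0,0],
    [0,0,0.001,0,0,0],
    [0,0,0.002,0,0,0],
    [0,0,0.002,0,0,0],
  ],
)

```text
clock: 8.55
tool_pos: [0.6178, -0.0717, 0.1038]
orientation: [180.0, -0.0, -103.8]
force: [-2.7, 0.8, 3.3]
opening: 0.0154
gripper_force: 30.0
```

Call:
carry_out(
  rows=[
    [0,0,0,0,0,0],
    [0,0,0,0,0,0],
    [0,0,0,0,0,0],
    [0,0,0,0,0,0],
    [0,0,0,0,0,0],
    [0,0,0,0,0,0],
    [0,0,0,0,0,0],
  ],
  grip=1,
)

```text
clock: 9.43
tool_pos: [0.6179, -0.0716, 0.1036]
orientation: [-180.0, 0.0, -103.8]
force: [-0.7, -0.4, -0.1]
opening: 0.0799
gripper_force: 0.0
```

Call:
carry_out(
  rows=[
    [0,0,-0.02,0,0,0],
    [0,0,-0.05,0,0,0],
    [0,0,-0.09,0,0,0],
    [0,0,-0.12,0,0,0],
    [0,0,-0.12,0,0,0],
    [0,0,-0.12,0,0,0],
  ],
)

```text
clock: 10.18
tool_pos: [0.6174, -0.0716, 0.223]
orientation: [180.0, 0.0, -103.8]
force: [0.0, 0.2, -0.1]
opening: 0.0874
gripper_force: 0.0
```

```bash
python3 - <<'E'
from h import *
C,im=snap('wrist','w3.png');Cs,s=snap('side','s3.png');Ct,t=snap('top','t3.png');o=telemetry.get_obs();print(o['clock'],o['tool_pos'],o['orientation'],o['force'])
def crop(i,p,r,k): x,y=map(int,p);return cv2.resize(i[y-r:y+r,x-r:x+r],(k,k),interpolation=3)
P=(.6177,-.0717,.12)
print(proj(C,P),proj(Cs,P),proj(Ct,P))
cv2.imwrite('pics/c3.png',np.hstack([crop(im,proj(C,P),60,400),crop(s,proj(Cs,P),30,400)]))
E
```

```text
10.325 [ 0.61725771 -0.0716335   0.2223656 ] [ 1.79891660e+02 -3.55908588e-02 -1.03811441e+02] [ 0.21097936 -0.20665749 -0.69639377]
(np.float64(256.1043484016472), np.float64(197.3576506164402)) (np.float64(238.7417321389033), np.float64(152.28897089135242)) (np.float64(369.76683511563067), np.float64(151.01357605163156))
```

View pics/c3.png

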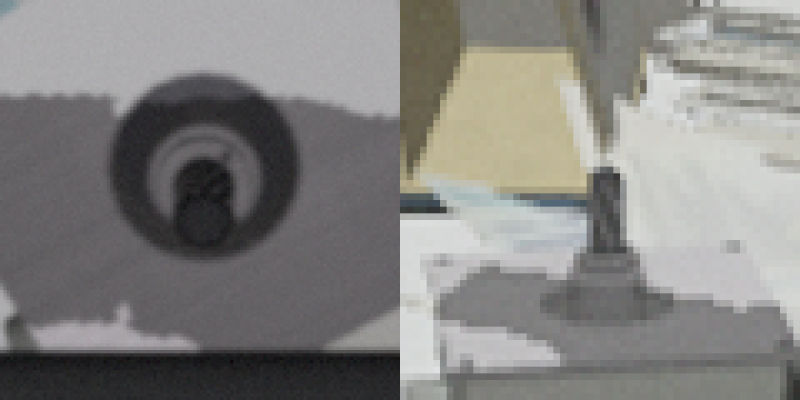

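The cutter stands upright in the spindle, released: left crop head at (203,222), right crop collar slightly above the nose. Next is the drift, with the fingers turned so they clear the blue pieces and the stand.

Call:
carry_out(
  rows=[
    [-0.015,0.014,0,0,0,-0.03],
    [-0.05,0.046,0.005,0,0,-0.06],
    [-0.09,0.083,0.01,0,0,-0.1],
    [-0.13,0.121,0.015,0,0,-0.14],
    [-0.17,0.158,0.02,0,0,-0.18],
    [-0.205,0.19,0.02,0,0,-0.21],
    [-0.23,0.213,0.02,0,0,-0.24],
    [-0.238,0.2215,0.02,0,0,-0.24],
  ],
  grip=0.15,
)

```text
clock: 11.32
tool_pos: [0.4581, 0.214, 0.2034]
orientation: [180.0, 0.0, -89.9]
force: [0.5, 0.2, 0.2]
opening: 0.0502
gripper_force: 0.0
```

Call:
carry_out(
  rows=[
    [0,0,0,0,0,0],
    [0,0,0,0,0,0],
    [0,0,0,0,0,0],
  ],
)

```text
clock: 11.7
tool_pos: [0.4599, 0.2116, 0.2035]
orientation: [180.0, -0.0, -90.1]
force: [-0.1, 0.8, 0.5]
opening: 0.0501
gripper_force: 0.0
```

```bash
python3 - <<'E'
from h import *
C,im=snap('wrist','w4.png');o=telemetry.get_obs();print(o['clock'],o['tool_pos'],o['orientation'],o['opening'])
x,y=map(int,proj(C,(.459,.2125,.11)));x0,y0=x-30,y-25
s=im[y0:y0+60,x0:x0+60].astype(int);n,l,st,c=cv2.connectedComponentsWithStats((s[...,2]-s[...,0]>60).astype(np.uint8))
k=1+st[1:,4].argmax();p=c[k]+[x0,y0];P=onz(C,*p,.11);print(st[k],p,P,shift([P[0],P[1],.06]))
h=cv2.cvtColor(im,cv2.COLOR_BGR2HSV);b=((h[...,0]>100)&(h[...,0]<125)&(h[...,1]>150)&(h[...,2]>60)).astype(np.uint8)
n,l,st,c=cv2.connectedComponentsWithStats(b)
for k in range(1,n):
    if st[k,4]>50: print('blue',st[k],onz(C,*c[k],.05))
# cutter axis from w3 head top
E
```

```text
11.75 [0.45987688 0.21162221 0.20346574] [ 1.79992495e+02 -1.21240588e-02 -9.01337213e+01] 0.05041286573826555
[ 22  17  19  20 292] [258.05821918 201.40068493] [0.45833707 0.21292993 0.11      ] [-0.00133448  0.00152406  0.14346566]
blue [301 208  24  17 194] [0.39733581 0.24524356 0.05      ]
```

Call:
carry_out(
  rows=[
    [-0.001,0.001,0.04,0,0,0],
    [-0.001,0.001,0.08,0,0,0],
    [-0.001,0.001,0.11,0,0,0],
    [-0.001,0.001,0.13,0,0,0],
    [-0.001,0.001,0.143,0,0,0],
    [-0.001,0.001,0.147,0,0,0],
    [-0.001,0.001,0.147,0,0,0],
  ],
)

```text
clock: 12.62
tool_pos: [0.4589, 0.2134, 0.0569]
orientation: [-180.0, 0.0, -90.1]
force: [0.5, -0.6, -0.5]
opening: 0.0502
gripper_force: 0.0
```

Call:
carry_out(
  rows=[
    [0,0,0,0,0,0],
    [0,0,0,0,0,0],
    [0,0,0,0,0,0],
    [0,0,0,0,0,0],
    [0,0,0,0,0,0],
    [0,0,0,0,0,0],
    [0,0,0,0,0,0],
  ],
  grip=-1,
)

```text
clock: 13.5
tool_pos: [0.4587, 0.2135, 0.0568]
orientation: [-180.0, 0.0, -90.0]
force: [-0.4, -0.2, 4.6]
opening: 0.0216
gripper_force: 30.0
```

Call:
carry_out(
  rows=[
    [0,0,-0.005,0,0,0],
    [0,0,-0.02,0,0,0],
    [0,0,-0.05,0,0,0],
    [0,0,-0.09,0,0,0],
    [0,0,-0.13,0,0,0],
    [0,0,-0.165,0,0,0],
    [0,0,-0.185,0,0,0],
    [0,0,-0.185,0,0,0],
  ],
)

```text
clock: 14.5
tool_pos: [0.4589, 0.2137, 0.2435]
orientation: [-179.9, 0.1, -90.1]
force: [0.9, 0.1, -3.2]
opening: 0.0215
gripper_force: 30.0
```

Call:
carry_out(
  rows=[
    [0.02,-0.011,0,0,0,0],
    [0.06,-0.033,0,0,0,0],
    [0.105,-0.058,0,0,0,0],
    [0.15,-0.083,0,0,0,0],
    [0.195,-0.108,0,0,0,0],
    [0.235,-0.131,0,0,0,0],
    [0.27,-0.15,0,0,0,0],
    [0.285,-0.159,0,0,0,0],
  ],
)

```text
clock: 15.5
tool_pos: [0.6169, -0.0737, 0.2395]
orientation: [179.8, -0.0, -90.2]
force: [-0.3, 1.3, -2.9]
opening: 0.0218
gripper_force: 30.0
```

Call:
carry_out(
  rows=[
    [0,0,0,0,0,0],
    [0,0,0,0,0,0],
    [0,0,0,0,0,0],
  ],
)

```text
clock: 15.88
tool_pos: [0.6169, -0.0708, 0.2417]
orientation: [-180.0, 0.0, -90.0]
force: [0.3, 0.7, -3.7]
opening: 0.0216
gripper_force: 30.0
```

```bash
python3 - <<'E'
from h import *
Cs,s=snap('side','s5.png');Ct,t=snap('top','t5.png');C,im=snap('wrist','w5.png');o=telemetry.get_obs();print(o['clock'],o['tool_pos'],o['orientation'],o['force'],o['opening'])
P=np.array((.6177,-.0717,.16))
def crop(i,p,r,k): x,y=map(int,p);return cv2.resize(i[y-r:y+r,x-r:x+r],(k,k),interpolation=3)
print(proj(C,P),proj(Cs,P))
cv2.imwrite('pics/c5.png',np.hstack([crop(im,proj(C,P),80,400),crop(s,proj(Cs,P),40,400)]))
E
```

```text
16.025 [ 0.61711422 -0.07108491  0.2418661 ] [-1.79975135e+02  7.88907061e-03 -8.99979351e+01] [-0.24633484  0.60055425 -3.14368204] 0.021610720033613057
(np.float64(255.60036482651725), np.float64(202.42725884928453)) (np.float64(238.68539892772804), np.float64(139.82116459062394))
```

View pics/c5.png

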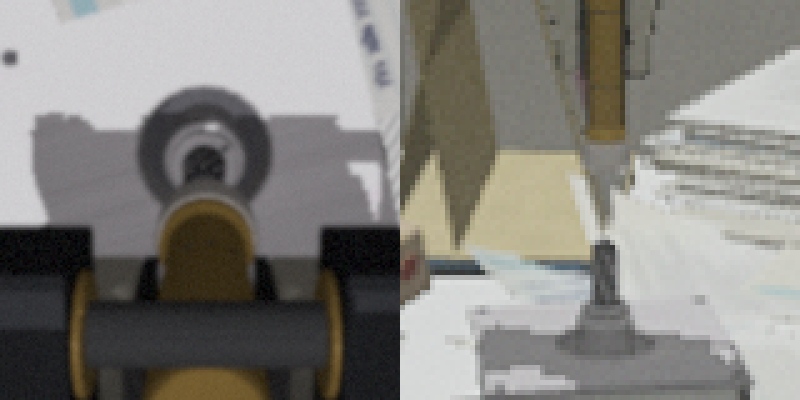

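The left crop shows the drift hanging just in front of the cutter head; the right crop shows it upright over the cutter. I'm lowering in force-watched steps.

Call:
carry_out(
  rows=[
    [0,0,0.015,0,0,0],
    [0,0,0.03,0,0,0],
    [0,0,0.038,0,0,0],
    [0,0,0.041,0,0,0],
    [0,0,0.042,0,0,0],
    [0,0,0.042,0,0,0],
  ],
)

```text
clock: 16.77
tool_pos: [0.6175, -0.0718, 0.1999]
orientation: [-180.0, -0.0, -90.1]
force: [0.3, -0.1, -3.0]
opening: 0.0216
gripper_force: 30.0
```

Call:
carry_out(
  rows=[
    [0,0,0.002,0,0,0],
    [0,0,0.004,0,0,0],
    [0,0,0.006,0,0,0],
    [0,0,0.006,0,0,0],
  ],
)

```text
clock: 17.27
tool_pos: [0.6174, -0.0718, 0.1937]
orientation: [-180.0, -0.0, -90.1]
force: [0.4, -0.5, -2.2]
opening: 0.0213
gripper_force: 30.0
```

Call:
carry_out(
  rows=[
    [0,0,0.001,0,0,0],
    [0,0,0.002,0,0,0],
    [0,0,0.002,0,0,0],
  ],
)

```text
clock: 17.65
tool_pos: [0.6177, -0.0719, 0.1931]
orientation: [-179.9, -0.0, -90.0]
force: [-3.1, 1.1, 7.0]
opening: 0.0218
gripper_force: 30.0
```

Call:
carry_out(
  rows=[
    [0,0,0.001,0,0,0],
    [0,0,0.001,0,0,0],
  ],
)

```text
clock: 17.9
tool_pos: [0.6179, -0.072, 0.1929]
orientation: [-179.9, -0.0, -90.0]
force: [-4.4, 1.2, 10.2]
opening: 0.0211
gripper_force: 30.0
```

Call:
carry_out(
  rows=[
    [0,0,0.001,0,0,0],
    [0,0,0.002,0,0,0],
    [0,0,0.003,0,0,0],
    [0,0,0.003,0,0,0],
  ],
)

```text
clock: 18.4
tool_pos: [0.6184, -0.0723, 0.1922]
orientation: [-179.7, -0.1, -90.0]
force: [-8.2, 2.3, 24.1]
opening: 0.0216
gripper_force: 30.1
```

Call:
carry_out(
  rows=[
    [0,0,0.001,0,0,0],
    [0,0,0.002,0,0,0],
    [0,0,0.002,0,0,0],
  ],
)

```text
clock: 18.77
tool_pos: [0.6189, -0.0725, 0.1916]
orientation: [-179.6, -0.1, -90.0]
force: [-9.9, 2.1, 30.2]
opening: 0.0214
gripper_force: 30.1
```

```bash
python3 - <<'E'
from h import *
Cs,s=snap('side','s6.png');o=telemetry.get_obs();print(o['clock'],o['tool_pos'],o['orientation'],o['force'],o['opening'])
a=cv2.imread('pics/s3.png')
x,y=map(int,proj(Cs,(.6177,-.0717,.12)))
# vertical grey profile along cutter axis, before and after; columns near axis and collar edge
for dx in(0,3,-3):
    print(dx,[int(v) for v in cv2.cvtColor(a,6)[y-12:y+20,x+dx]]);print(dx,[int(v) for v in cv2.cvtColor(s,6)[y-12:y+20,x+dx]])
for z in(.088,.094,.1,.134): print(z,proj(Cs,(.6177,-.0717,z)))
E
```

```text
18.825 [ 0.61885187 -0.07254604  0.19165506] [-1.79633037e+02 -1.02367438e-01 -8.99635739e+01] [-9.83474359  1.14266241 31.62795214] 0.021428434844157775
0 [111, 107, 114, 128, 146, 177, 178, 102, 68, 84, 84, 71, 70, 76, 86, 94, 100, 87, 75, 68, 100, 115, 103, 117, 123, 105, 108, 111, 105, 104, 109, 125]
0 [95, 107, 103, 113, 138, 135, 131, 127, 123, 97, 77, 69, 75, 75, 90, 106, 109, 83, 75, 66, 75, 111, 120, 111, 117, 110, 107, 111, 107, 108, 108, 124]
3 [202, 204, 204, 206, 207, 208, 214, 210, 181, 147, 146, 142, 148, 147, 146, 149, 136, 141, 113, 72, 110, 112, 103, 119, 120, 107, 106, 107, 107, 107, 109, 124]
3 [79, 97, 96, 113, 131, 129, 126, 122, 175, 205, 202, 205, 204, 204, 205, 204, 204, 203, 206, 169, 94, 112, 104, 117, 124, 109, 103, 106, 107, 102, 111, 124]
-3 [212, 210, 209, 210, 206, 206, 200, 188, 186, 192, 164, 115, 80, 117, 170, 200, 196, 180, 180, 148, 111, 102, 106, 125, 115, 100, 102, 103, 104, 101, 115, 127]
-3 [130, 94, 102, 118, 124, 121, 120, 125, 163, 191, 169, 118, 83, 115, 166, 201, 195, 180, 197, 177, 112, 99, 100, 118, 116, 98, 103, 99, 102, 105, 112, 125]
0.088 (np.float64(238.78756181670678), np.float64(162.0312015239461))
0.094 (np.float64(238.77892196136636), np.float64(160.22006290861106))
0.1 (np.float64(238.7703030467151), np.float64(158.40178234361798))
0.134 (np.float64(238.7218868065201), np.float64(147.96218235804494))
```

Call:
carry_out(
  rows=[
    [0,0,-0.01,0,0,0],
    [0,0,-0.03,0,0,0],
    [0,0,-0.045,0,0,0],
    [0,0,-0.045,0,0,0],
    [0,0,-0.045,0,0,0],
  ],
)

```text
clock: 19.45
tool_pos: [0.6168, -0.0717, 0.2296]
orientation: [179.9, 0.0, -90.1]
force: [-0.3, -0.4, -4.0]
opening: 0.0217
gripper_force: 30.0
```

```bash
python3 - <<'E'
from h import *
o=telemetry.get_obs();print(o['tool_pos'],o['orientation'],o['force'])
ims=[]
for i in range(6): Cs,s=snap('side','s7.png' if i==0 else None);ims.append(s)
s=np.mean(ims,0).astype(np.float32)
a=cv2.imread('pics/s3.png').astype(np.float32)
x,y=map(int,proj(Cs,(.6177,-.0717,.12)))
g=lambda i:cv2.cvtColor(i,cv2.COLOR_BGR2GRAY)
A,S=g(a),g(s)
for dx in(-4,-3,-2,0,2,3,5): print(dx,A[y-8:y+22,x+dx].astype(int).tolist());print('  ',S[y-8:y+22,x+dx].astype(int).tolist())
# template shift of head-top region and of the fixed trimmer (check)
def sh(b,r=4):
    x0,y0,x1,y1=b;T=cv2.resize(A[y0:y1,x0:x1],None,fx=10,fy=10,interpolation=3);I=cv2.resize(S[y0-r:y1+r,x0-r:x1+r],None,fx=10,fy=10,interpolation=3)
    R=cv2.matchTemplate(I,T,5);_,m,_,p=cv2.minMaxLoc(R);return m,p[0]/10-r,p[1]/10-r
print(sh((x-5,y-6,x+7,y+6)),sh((x-7,y+2,x+8,y+9)),sh((x-20,y+14,x+20,y+30)))
w=[cv2.resize(i[y-20:y+20,x-20:x+20],(400,400),interpolation=3) for i in(a,s)]
cv2.imwrite('pics/c7.png',np.hstack(w))
E
```

```text
[ 0.61681511 -0.07168647  0.22958642] [ 1.79925660e+02  1.56126045e-02 -9.00690009e+01] [-0.3348175  -0.35192987 -3.96207266]
-4 [188, 184, 180, 178, 181, 184, 163, 114, 88, 138, 171, 189, 195, 181, 188, 176, 139, 128, 124, 119, 107, 91, 91, 98, 99, 95, 110, 125, 131, 127]
   [188, 182, 179, 180, 182, 185, 165, 112, 86, 139, 171, 189, 195, 180, 187, 185, 159, 129, 112, 114, 106, 88, 93, 99, 95, 96, 113, 126, 128, 128]
-3 [206, 206, 200, 188, 185, 192, 164, 114, 79, 116, 170, 199, 195, 180, 180, 148, 110, 102, 106, 125, 115, 100, 101, 103, 103, 100, 114, 127, 127, 128]
   [206, 205, 199, 187, 183, 188, 167, 116, 80, 116, 168, 199, 195, 180, 197, 175, 111, 97, 102, 117, 112, 97, 102, 103, 102, 100, 114, 127, 129, 128]
-2 [212, 212, 214, 188, 126, 126, 117, 99, 89, 92, 114, 131, 129, 123, 121, 98, 110, 113, 100, 118, 116, 103, 106, 108, 105, 97, 111, 125, 130, 132]
   [211, 210, 210, 212, 183, 119, 115, 98, 89, 95, 117, 130, 123, 120, 133, 116, 86, 103, 104, 114, 118, 104, 103, 105, 105, 103, 112, 124, 127, 128]
0 [146, 176, 178, 101, 68, 84, 84, 71, 70, 75, 85, 93, 99, 87, 74, 68, 99, 
[... 606 characters left out ...]
, 107, 107, 106, 108, 123, 128, 124]
   [206, 206, 211, 208, 204, 181, 142, 140, 142, 140, 180, 184, 151, 148, 142, 110, 84, 107, 105, 116, 121, 106, 104, 107, 105, 102, 109, 124, 129, 127]
5 [205, 201, 197, 198, 206, 207, 206, 206, 207, 210, 212, 213, 213, 214, 206, 179, 134, 116, 127, 119, 105, 85, 92, 100, 99, 100, 121, 129, 129, 126]
   [206, 201, 198, 200, 204, 207, 206, 205, 209, 210, 212, 211, 212, 213, 212, 186, 145, 129, 119, 117, 100, 85, 92, 102, 99, 97, 118, 128, 129, 129]
(0.9602093696594238, 0.0, 0.0) (0.9798057079315186, 0.0, 1.0) (0.9018163084983826, 0.0, 0.0)[ WARN:0@9.008] global loadsave.cpp:1063 imwrite_ Unsupported depth image for selected encoder is fallbacked to CV_8U.
```

View pics/c7.png

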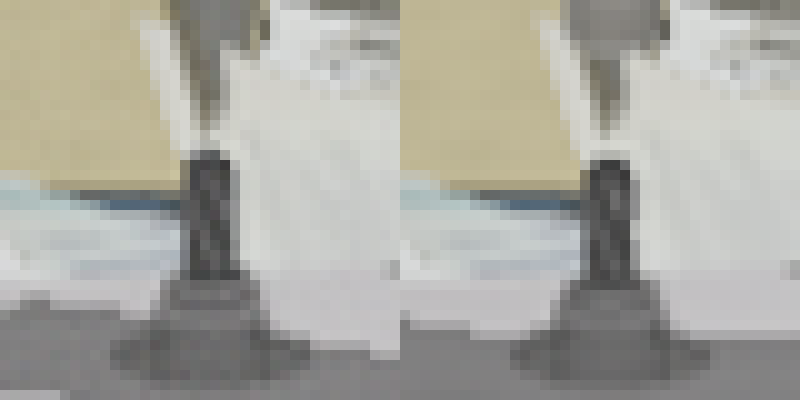

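The left panel (before) has a dark gap under the collar near (208,300); in the right panel (after) the gap is gone and the head top is about 1 px lower. One firm tap to be sure, then I'll read the contact height.

Call:
carry_out(
  rows=[
    [0,0,0.02,0,0,0],
    [0,0,0.034,0,0,0],
    [0,0,0.046,0,0,0],
    [0,0,0.046,0,0,0],
  ],
)

```text
clock: 20.25
tool_pos: [0.6178, -0.0731, 0.1886]
orientation: [-179.8, -0.2, -90.0]
force: [-8.2, -1.1, 20.2]
opening: 0.022
gripper_force: 29.9
```

Call:
carry_out(
  rows=[
    [0,0,-0.004,0,0,0],
    [0,0,-0.0045,0,0,0],
    [0,0,-0.0045,0,0,0],
  ],
)

```text
clock: 20.62
tool_pos: [0.6175, -0.0717, 0.189]
orientation: [-180.0, -0.0, -90.0]
force: [-0.4, 0.7, -0.5]
opening: 0.0217
gripper_force: 29.8
```

Call:
carry_out(
  rows=[
    [0,0,0.002,0,0,0],
    [0,0,0.004,0,0,0],
    [0,0,0.006,0,0,0],
    [0,0,0.0075,0,0,0],
    [0,0,0.0075,0,0,0],
  ],
)

```text
clock: 21.25
tool_pos: [0.6186, -0.0726, 0.1884]
orientation: [-179.7, -0.1, -89.9]
force: [-13.7, 4.5, 38.3]
opening: 0.0217
gripper_force: 30.1
```

Call:
carry_out(
  rows=[
    [0,0,-0.01,0,0,0],
    [0,0,-0.03,0,0,0],
    [0,0,-0.05,0,0,0],
    [0,0,-0.06,0,0,0],
    [0,0,-0.06,0,0,0],
    [0,0,-0.06,0,0,0],
  ],
)

```text
clock: 22.0
tool_pos: [0.6167, -0.0717, 0.2403]
orientation: [179.9, 0.0, -90.1]
force: [0.2, 0.4, -3.3]
opening: 0.0218
gripper_force: 29.9
```

```bash
python3 - <<'E'
from h import *
o=telemetry.get_obs();print(o['clock'],o['tool_pos'],o['orientation'],o['force'])
s=np.mean([snap('side','s8.png' if i==0 else None)[1] for i in range(4)],0).astype(np.float32);Cs=cam('side')
a=cv2.imread('pics/s7.png').astype(np.float32)
x,y=map(int,proj(Cs,(.6177,-.0717,.12)));g=lambda i:cv2.cvtColor(i,cv2.COLOR_BGR2GRAY)
A,S=g(a),g(s)
for dx in(-2,0,2,3): print(dx,A[y-6:y+14,x+dx].astype(int).tolist());print('  ',S[y-6:y+14,x+dx].astype(int).tolist())
# drift foot: nylon-brass boundary vs tool in the side view: s5 and now
for f,tz in(('s5',.2419),('s8',o['tool_pos'][2])):
    i=cv2.imread(f'pics/{f}.png').astype(int);u,v0=proj(Cs,(.6175,-.0717,tz-.0568+.018));u=int(u);v=int(v0)
    print(f,round(v0,1),v,[int(q) for q in (i[v-9:v+14,u-3:u+4,2]-i[v-9:v+14,u-3:u+4,0]).mean(1)])
E
```

```text
22.0 [ 0.61674465 -0.07172725  0.240275  ] [ 1.79896836e+02  6.65742564e-03 -9.00694859e+01] [ 0.20041758  0.40110343 -3.32564386]
-2 [211, 213, 183, 120, 114, 104, 87, 97, 117, 130, 126, 122, 134, 119, 85, 103, 104, 117, 118, 105]
   [210, 210, 184, 127, 113, 96, 85, 92, 115, 134, 125, 119, 133, 125, 96, 111, 113, 110, 113, 106]
0 [208, 181, 62, 75, 85, 80, 73, 70, 78, 92, 89, 86, 83, 69, 77, 110, 118, 112, 117, 108]
   [206, 187, 99, 66, 82, 82, 72, 73, 77, 82, 95, 97, 85, 76, 69, 98, 112, 112, 114, 109]
2 [213, 189, 108, 58, 67, 80, 89, 90, 79, 73, 66, 70, 76, 77, 84, 110, 106, 116, 122, 111]
   [212, 209, 164, 61, 66, 77, 83, 106, 103, 81, 73, 70, 78, 82, 71, 108, 119, 109, 114, 106]
3 [211, 209, 204, 181, 140, 139, 141, 140, 178, 184, 151, 148, 143, 110, 84, 106, 105, 117, 120, 103]
   [210, 213, 209, 180, 148, 143, 140, 147, 144, 145, 143, 145, 144, 110, 77, 109, 112, 111, 115, 105]
s5 126.0 126 [41, 42, 41, 42, 40, 40, 42, 45, 57, 54, 26, 10, 5, 5, 7, 8, 10, 9, 9, 10, 10, 9, 10]
s8 126.5 126 [40, 41, 41, 41, 40, 41, 39, 50, 58, 52, 21, 5, 6, 6, 6, 6, 7, 8, 8, 10, 12, 10, 10]
```

The cutter moved about 1 mm further on the tap, 3.1 mm in total, matching the height it stood proud. A 41 N push then moved it only 0.6 mm (elastic), so it is seated. Returning the drift.

Call:
carry_out(
  rows=[
    [-0.015,0.008,0,0,0,0],
    [-0.05,0.028,0,0,0,0],
    [-0.09,0.05,0,0,0,0],
    [-0.135,0.075,0,0,0,0],
    [-0.18,0.1,0,0,0,0],
    [-0.225,0.125,0,0,0,0],
    [-0.265,0.147,0,0,0,0],
    [-0.285,0.158,0,0,0,0],
  ],
)

```text
clock: 23.2
tool_pos: [0.4578, 0.2154, 0.2418]
orientation: [-180.0, 0.1, -89.9]
force: [0.8, -0.2, -4.2]
opening: 0.0217
gripper_force: 29.9
```

Call:
carry_out(
  rows=[
    [0,0,0.01,0,0,0],
    [0,0,0.04,0,0,0],
    [0,0,0.08,0,0,0],
    [0,0,0.12,0,0,0],
    [0,0,0.15,0,0,0],
    [0,0,0.165,0,0,0],
    [0,0,0.175,0,0,0],
    [0,0,0.178,0,0,0],
  ],
)

```text
clock: 24.2
tool_pos: [0.4598, 0.2135, 0.0637]
orientation: [-180.0, 0.0, -90.1]
force: [0.4, -0.0, -3.3]
opening: 0.0218
gripper_force: 29.9
```

Call:
carry_out(
  rows=[
    [0,0,0,0,0,0],
    [0,0,0.001,0,0,0],
    [0,0,0.002,0,0,0],
    [0,0,0.002,0,0,0],
  ],
)

```text
clock: 24.7
tool_pos: [0.4596, 0.2134, 0.0617]
orientation: [-180.0, 0.0, -90.1]
force: [0.3, -0.4, -3.6]
opening: 0.0219
gripper_force: 29.9
```

Call:
carry_out(
  rows=[
    [0,0,0.001,0,0,0],
    [0,0,0.002,0,0,0],
    [0,0,0.003,0,0,0],
    [0,0,0.004,0,0,0],
    [0,0,0.004,0,0,0],
  ],
)

```text
clock: 25.32
tool_pos: [0.4595, 0.2133, 0.0575]
orientation: [180.0, -0.0, -90.1]
force: [0.2, 0.1, -2.8]
opening: 0.0215
gripper_force: 29.9
```

Call:
carry_out(
  rows=[
    [0,0,0.001,0,0,0],
    [0,0,0.001,0,0,0],
  ],
)

```text
clock: 25.58
tool_pos: [0.4595, 0.2133, 0.0565]
orientation: [180.0, -0.0, -90.1]
force: [0.5, 0.1, -3.8]
opening: 0.0216
gripper_force: 29.9
```

Call:
carry_out(
  rows=[
    [0,0,0.001,0,0,0],
    [0,0,0.001,0,0,0],
  ],
)

```text
clock: 25.82
tool_pos: [0.4595, 0.2133, 0.0555]
orientation: [180.0, -0.0, -90.1]
force: [0.4, 1.0, -3.5]
opening: 0.0216
gripper_force: 29.9
```

Call:
carry_out(
  rows=[
    [0,0,0.001,0,0,0],
    [0,0,0.001,0,0,0],
  ],
)

```text
clock: 26.08
tool_pos: [0.4597, 0.2135, 0.0551]
orientation: [-180.0, 0.0, -90.0]
force: [-2.3, -1.4, 4.0]
opening: 0.0215
gripper_force: 29.9
```

The foot touches at TCP 0.0553, so the drift slipped 1.5 mm in the grip. The cutter top was therefore at 0.1890 − 0.0553 = 0.1337, against 0.134 for fully seated. Releasing.

Call:
carry_out(
  rows=[
    [0,0,0,0,0,0],
    [0,0,0,0,0,0],
    [0,0,0,0,0,0],
    [0,0,0,0,0,0],
    [0,0,0,0,0,0],
    [0,0,0,0,0,0],
  ],
  grip=0.15,
)

```text
clock: 26.82
tool_pos: [0.4595, 0.2134, 0.0545]
orientation: [180.0, -0.0, -90.1]
force: [0.0, -0.4, -0.4]
opening: 0.0504
gripper_force: 0.0
```

Call:
carry_out(
  rows=[
    [0,0,-0.02,0,0,0],
    [0,0,-0.06,0,0,0],
    [0,0,-0.11,0,0,0],
    [0,0,-0.16,0,0,0],
    [0,0,-0.18,0,0,0],
    [0,0,-0.18,0,0,0],
    [0,0,-0.18,0,0,0],
  ],
)

```text
clock: 27.7
tool_pos: [0.459, 0.2131, 0.2336]
orientation: [179.9, -0.0, -90.1]
force: [-0.2, -0.1, 0.4]
opening: 0.0503
gripper_force: 0.0
```

```bash
python3 - <<'E'
from h import *
o=telemetry.get_obs();print(o['clock'],o['tool_pos'],o['force'],o['opening'])
t=snap('top','t9.png')[1];s=snap('side','s9.png')[1]
def fit(i,k): return cv2.resize(i,(k,int(k*.75)))
cv2.imwrite('pics/c9.png',np.vstack([np.hstack([cv2.resize(t[90:260,140:420],(400,243)),cv2.resize(s[120:300,180:360],(400,400))[:243]]),np.hstack([cv2.resize(s[130:190,205:275],(400,343),interpolation=3),cv2.resize(s[180:290,230:340],(400,343),interpolation=3)])]))
E
```

```text
27.7 [0.45900105 0.21305157 0.23361357] [-0.20443307 -0.10903217  0.44896891] 0.0503464822713824
```

View pics/c9.png

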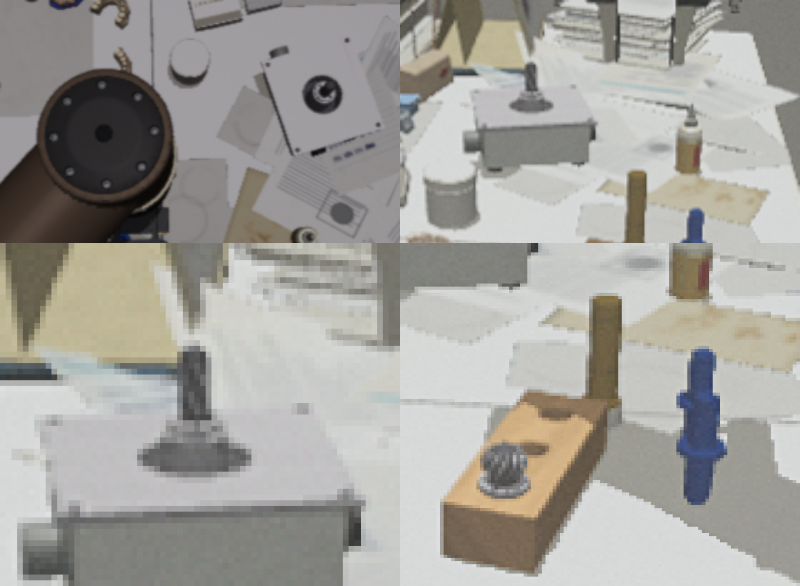

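The drift stands upright at (603,350) and the short cutter is still in the stand at (503,470). The long cutter is upright with its collar on the nose at (195,430), and the bystanders are undisturbed. Handing in.

```bash
python3 -c "
from plant import workorder
print(workorder.close_job())"
```

```text
the job is handed in; nothing more can be done
None
```

I handed the job in at about 28 s on the robot clock: the long cutter is seated in the spindle with its collar down (top measured at 133.7 mm against 134 mm expected), the drift stands upright on the worktop, and the short cutter and bystanders look undisturbed in the final pictures.

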